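# Sweep stone chips into the trough of a cleaning board

## Robot

A 7-joint arm with a two-finger parallel gripper is mounted at the origin on the work surface. World frame = base frame: x ahead of the robot, y to its left, z up, the work surface at z = 0. Lengths are in m, angles in rad, forces in N, time in s.
With the tool pointing down it reaches from about 0.4 to 0.85 m from the base axis. Payload 4.5 kg.
Tool frame: the origin (TCP) lies on the centre line of the jaws, within the pads' length; the fingertips stand 17 mm ahead of it and the grasp point (between the pads) lies 2 mm behind it (r.tip_reach is the distance from the TCP to the fingertips, in m); z points along the fingers, y is the line along which they close (so a half turn about z gives the same grasp; the last joint's range is limited). The gripper opens to 88 mm and grips with 3 to 60 N. Pads are 18 mm wide; open, the fingers measure 123 mm over their backs; the gripper's body (75 mm by 187 mm) begins 45 mm behind the grasp point.
Start: joints at [-1.119, 0.689, -0.195, 1.565, 0.157, 0.902, -0.215], TCP at [0.254, 0.571, 0.256] pointing down, gripper open.
Joint ranges: [-3.01, 3.01], [-0.46, 2.08], [-1.47, 1.51], [0.13, 2.56], [-1, 4.14], [0.04, 2.09], [-2.66, 2.66]. Speed limits (rad/s): [2.57, 2.57, 3.14, 3.14, 3.14, 3.14, 3.14].

## Interface

Orientations are given as a unit quaternion [x, y, z, w].
In Python, from plant import r gives the robot as it stands.
- The arm moves only by the tool step_arm, never from a script. Its argument "steps" is a list of rows, each a list of 7 numbers: the shift along the tool's x, y, z in cm, then the turn, a rotation vector about the tool's x, y, z in degrees, then the gripper's target within -1 to 1 (shut at 1, half-way at 0, fully open at -1). A call has 1 to 8 rows; each row shifts and turns the commanded pose from where the row before left it, along the tool's axes as they then stand; what a row does not reach is not made up. A row lasts 1/8 s, in which the tool goes at most 62.5 mm and 10.7 degrees, less where a joint would pass 70% of its speed; a pose out of reach is approached as far as the arm can. A call with a gripper value outside its range is refused whole. The fingers move at their own pace and stop on an object; "force" is the grip in N (left out, the last holds). Time passes only in rows, so rows that do not move let the fingers close. It gives the time, the measured TCP pose, the force, the opening and the grip force at its end, in the units of the state.
- r.get_state(): the state, without advancing time (a new reading comes with each control period).
- r.snapshot(name): name is "side" or "top" or "wrist"; returns a dict with "pixels" (384x512x3 uint8, red, green, blue), "fx", "fy", "cx", "cy" (pixels), "cam_to_world" (4x4, takes a point from camera to world coordinates). Camera axes: x right, y down, z forward; pixel columns grow to the right and rows downward; lengths in m; the calibration is good to about 2 mm. A picture is of the moment at which its call begins. There is no depth.
- r.finish_job(): hands the job in; it is judged then, once.
The state is a dict: "clock": time; "q": joint angles; "qd": joint speeds; "joint_torque": joint torques, N m; "tool_pos": TCP position; "eef_rot": TCP orientation; "contact_force": force on the tool from outside, world axes, zero at the start; "moment": the same for the moment, N m; "opening": opening from 0.0 (shut) to 1.0 (fully open); "finger_force": force on a finger pad.
Only numpy, scipy, OpenCV 4.12 (cv2) and the standard library are available. Lean on these libraries where they do the work, as an engineer would, in place of code of your own. Each camera call takes 0.05 s, during which the arm holds its last target. There are 200 camera calls.

## Task

With the fingers closed, gently sweep the three brown stone chips along the cleaning board and over its edge, so that all three lie down in the aluminium trough. Only push the chips: do not pinch, lift or press down on them. Leave the little glass vial that stands among them, and the jar, bottle and brush beside the board, standing or lying where they are.

Things in the scene. Friction and masses are not known exactly. Their poses are not given: they have to be found in the camera images.
- board: Cleaning board fixed to the bench, 345 mm long (x) by 340 mm wide (y). Flat grey top from x = -170 to +70 mm, 70 mm above the bench, then a sharp step down into an open aluminium trough. Side rims 8 mm thick rise 12 mm above the flat top; none at x = -170 or at the step. Origin: centre of its underside. +x points along the board to the trough, away from the robot within about 20 degrees; z up.
- edge (a point): Middle of the step where the flat top ends and the trough begins, at the height of the flat top (70 mm above the bench); same axes as the board.
- trough (a point): Centre of the trough's inner floor (97 along x by 324 mm), which is 54 mm below the flat top; the trough's outer walls, 8 mm thick, rise 34 mm above its floor, 20 mm short of the flat top's level. Same axes as the board.
- chip_long: Long brown stone chip, 40 by 29 mm and 14 mm thick, about 28 g. Origin at the middle of the chip, also at mid-height. It starts lying flat on the board's top, at any yaw.
- chip_six: Six-sided brown stone chip, 38 mm across and 16 mm thick, about 30 g. Origin at the middle of the chip, also at mid-height. It starts lying flat on the board's top, at any yaw.
- chip_square: Small squarish brown stone chip, 34 by 32 mm and 12 mm thick, about 22 g. Origin at the middle of the chip, also at mid-height. It starts lying flat on the board's top, at any yaw. The three chips and the vial stand side by side across the board in any order, in lanes along the board's x about 60 mm apart (centres at least 46 mm apart across the board).
- vial: Small closed glass vial with an aluminium cap, 26 mm in diameter, 42 mm tall, 45 g, standing upright on the board's flat top among the chips; to be left there. Origin: centre of its underside.
- jar: Glass jar with a brass-coloured lid, 72 mm in diameter, 75 mm tall, standing on the bench beside the board's left (+y) side; leave alone. Origin: centre of its underside.
- squeeze_bottle: White squeeze bottle with a red cap, 60 mm in diameter, 130 mm tall, standing on the bench beside the board's right (-y) side; leave alone. Origin: centre of its underside.
- brush: Wooden-handled brush, 200 mm long, 42 mm wide, 20 mm thick, lying on the bench beside the left (+y) side of the trough, along the board; leave alone. Origin: the middle of its underside.
There are look-alikes about, which are no part of the job. Leave any blue look-alike of the chip_long alone. Leave any red look-alike of the chip_six alone.

How it is judged:
By the outcome, as a careful person would: the job done as asked, in the order asked, and still so for the second after the job is handed in, with the robot touching nothing.
It also fails if it takes over 53 s, if anything falls off the work surface, if the arm or the gripper's body presses on something with over 40 N, if the wrist force passes 120 N, or if a joint passes its speed limit or range.

## Working session

There is one attempt and no reset: what is moved stays moved. The work goes in short steps, Python scripts to look and compute and a tool call to move; the robot and the scene stay as the last step left them, time stands still between calls to the robot, and variables do not carry over. Pictures are saved under pics/ and viewed, at most 10 in all, crops included, and the job is handed in when it is done.

Besides the shell and the picture viewer there is one more tool, called after "Request:" as a command line: name --pt "numbers of a row" for each row, then --argument value for the rest. step_arm: Moves the arm, as the interface text tells. Its arguments: {"type":"object","properties":{"steps":{"type":"array","items":{"type":"array","items":{"type":"number"}}},"force":{"type":"number"}},"required":["steps"]}

```bash
mkdir -p pics
cat > h.py <<'E'
import numpy as np, cv2
from plant import r
def snap(n,f):
    s=r.snapshot(n); cv2.imwrite(f,cv2.cvtColor(s["pixels"],cv2.COLOR_RGB2BGR)); return s
def ray(s,u,v,z):
    T=np.array(s["cam_to_world"]); d=T[:3,:3]@np.array([(u-s["cx"])/s["fx"],(v-s["cy"])/s["fy"],1]); o=T[:3,3]
    return o+d*(z-o[2])/d[2]
def pix(s,p):
    T=np.linalg.inv(np.array(s["cam_to_world"])); c=T[:3,:3]@np.array(p)+T[:3,3]
    return c[0]/c[2]*s["fx"]+s["cx"],c[1]/c[2]*s["fy"]+s["cy"]
E
python3 - <<'E'
from h import *
for n in("top","side"):
    s=snap(n,f"pics/{n}0.png"); print(n,np.round(s["cam_to_world"],3).tolist(),s["fx"])
print(r.get_state())
E
```

```text
top [[-0.004, -0.981, 0.194, 0.379], [-1.0, 0.007, 0.015, 0.028], [-0.016, -0.194, -0.981, 0.949], [0.0, 0.0, 0.0, 1.0]] 398.8670856154511
side [[0.832, -0.391, 0.393, 0.142], [-0.554, -0.583, 0.594, -0.59], [-0.003, -0.712, -0.703, 0.823], [0.0, 0.0, 0.0, 1.0]] 418.0000589622924
{'clock': 0.1, 'q': array([-1.11920539,  0.68983573, -0.1945324 ,  1.56618321,  0.15731992,
        0.90250637, -0.21506871]), 'qd': array([ 3.83592720e-04, -9.00854971e-04,  2.61718372e-04, -2.53538088e-03,
       -3.45592782e-04,  8.68773945e-04,  1.33304411e-05]), 'joint_torque': array([-3.59451631e-03, -5.28502357e+01, -1.27153248e+00, -1.53838420e+01,
       -5.25565550e-02,  2.01757124e-03,  3.63806998e-05]), 'tool_pos': array([0.25341876, 0.57076276, 0.25504585]), 'eef_rot': array([ 2.07319539e-01,  9.78272976e-01, -7.63587829e-04, -9.77284581e-05]), 'contact_force': array([ 0.82821333, -0.00550541,  1.06978881]), 'moment': array([ 0.02174475,  0.00259187, -0.0117406 ]), 'finger_force': 0.0, 'opening': 0.9949917944263823}
```

View pics/top0.png

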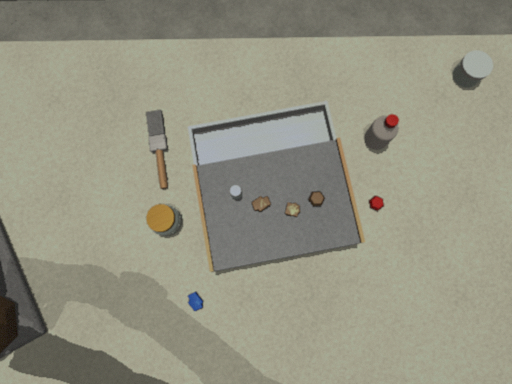

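View pics/side0.png

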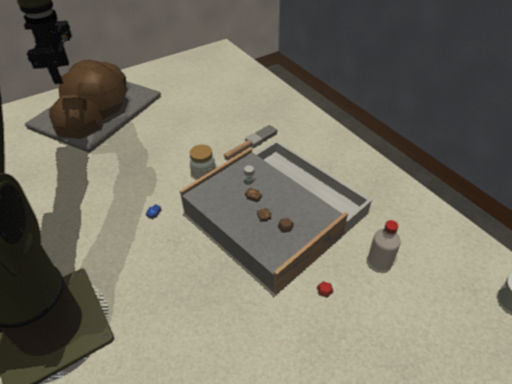

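The top view shows the vial at (236,192) and brown chips at (261,204), (293,210) and (317,199). The blue (195,301) and red (377,203) look-alikes lie off the board. The step runs from about (197,166) to (336,143). I'll measure these and confirm in a crop.

Run:
```python
from h import *
s=r.snapshot("top"); im=cv2.cvtColor(s["pixels"],cv2.COLOR_RGB2BGR)
cv2.imwrite("pics/crop1.png",cv2.resize(im[95:280,180:370],None,fx=4,fy=4,interpolation=cv2.INTER_CUBIC)[:600*1][:600])
hsv=cv2.cvtColor(im,cv2.COLOR_BGR2HSV)
m=((hsv[...,0]<25)&(hsv[...,1]>70)).astype(np.uint8)
# rims
n,l,st,c=cv2.connectedComponentsWithStats(m)
for i in range(1,n):
    if st[i,4]>30 and 140<c[i][0]<400 and 100<c[i][1]<290:
        z=.077
        print("comp",st[i].tolist(),c[i].round(1),ray(s,*c[i],z).round(4))
        if st[i,3]>60:
            pts=np.argwhere(l==i)[:,::-1]
            w=np.array([ray(s,u,v,.082)[:2] for u,v in pts]); d=w-w.mean(0)
            e=np.linalg.svd(d,full_matrices=0)[2][0]; e*=np.sign(e[0]);t=d@e
            print(" rim yaw",np.degrees(np.arctan2(e[1],e[0])),"ends",(w.mean(0)+e*t.min()).round(4),(w.mean(0)+e*t.max()).round(4),t.max()-t.min())
print("vial cap",ray(s,236,190,.112).round(4))
```

```text
comp [385, 114, 14, 14, 154] [391.4 120.4] [ 0.7109 -0.2772  0.077 ]
comp [336, 138, 29, 105, 471] [350.  189.8] [ 0.5493 -0.1743  0.077 ]
 rim yaw 10.368383540594902 ends [ 0.4339 -0.1941] [ 0.6684 -0.1512] 0.23839950837388105
comp [155, 150, 13, 39, 296] [161.2 169. ] [0.6004 0.2485 0.077 ]
comp [193, 165, 21, 107, 432] [202.7 217.7] [0.4892 0.1523 0.077 ]
 rim yaw 10.452240327603109 ends [0.3738 0.1304] [0.6082 0.1737] 0.238429397551081
comp [309, 192, 15, 14, 165] [316.3 198.3] [ 0.5306 -0.0989  0.077 ]
comp [252, 197, 19, 14, 188] [260.6 203.3] [0.5203 0.0243 0.077 ]
comp [369, 196, 15, 15, 156] [376.2 202.7] [ 0.52   -0.2303  0.077 ]
comp [285, 203, 15, 14, 110] [292.1 209. ] [ 0.5071 -0.0449  0.077 ]
comp [146, 204, 29, 28, 652] [160.  217.5] [0.4901 0.2466 0.077 ]
vial cap [0.5439 0.077  0.112 ]
```

View pics/crop1.png

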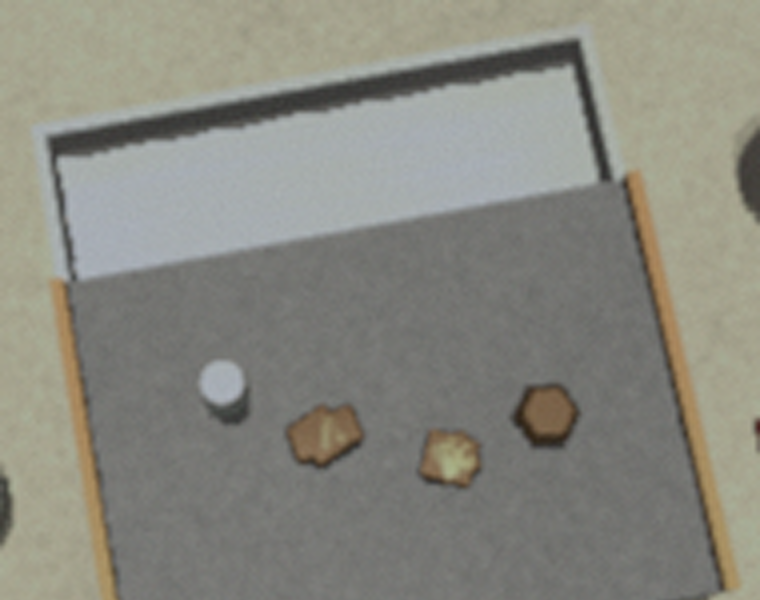

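The crop shows the six-sided chip at the right (317,198), the squarish one at (292,209), the long one at (261,204) and the vial cap at (235.5,191). Rim yaw is 10.4° and rim length 238 mm, against 240 given. Before I turn the tool, I'll check clearance from the large brown object at the left.

Run:
```python
from h import *
s=r.snapshot("side");t=r.snapshot("top")
print("tcp in side",pix(s,[.253,.571,.255]),"top",pix(t,[.253,.571,.255]))
for p in((90,95),(120,75),(95,145),(160,98)): print(p,[ray(s,*p,z).round(2).tolist() for z in(0,.1,.15)])
```

```text
tcp in side (np.float64(59.312733849594), np.float64(67.52463445201363)) top (np.float64(-65.80475561923492), np.float64(346.84549084924055))
(90, 95) [[0.34, 0.83, 0.0], [0.32, 0.66, 0.1], [0.31, 0.57, 0.15]]
(120, 75) [[0.48, 0.9, 0.0], [0.44, 0.72, 0.1], [0.42, 0.63, 0.15]]
(95, 145) [[0.27, 0.54, 0.0], [0.25, 0.4, 0.1], [0.24, 0.33, 0.15]]
(160, 98) [[0.54, 0.67, 0.0], [0.49, 0.52, 0.1], [0.47, 0.44, 0.15]]
```

Request:
step_arm --pt "0 0 -4 0 0 0 1" --pt "0 0 -4 0 0 0 1" --pt "-3 -3 0 0 0 0 1" --pt "-3 -3 0 0 0 0 1" --pt "-3 -3 0 0 0 0 1" --pt "-3 -3 0 0 0 0 1" --pt "-3 -3 0 0 0 0 1" --pt "-3 -3 0 0 0 0 1"

```text
clock: 1.25
tool_pos: [0.3455, 0.3323, 0.3358]
eef_rot: [0.207, 0.978, 0.0, 0.0]
contact_force: [0.4, -0.6, 0.3]
opening: 0.115
finger_force: 0.0
```

Request:
step_arm --pt "-3 -3 0 0 0 0 1" --pt "-3 -3 0 0 0 0 1" --pt "-3 -3 0 0 0 0 1" --pt "-3 -3 0 0 0 0 1" --pt "0 0 3 0 0 -8.6 1" --pt "0 0 3 0 0 -8.6 1" --pt "0 0 2 0 0 -8.6 1" --pt "0 0 0 0 0 -8.6 1"

```text
clock: 2.25
tool_pos: [0.4052, 0.1749, 0.2544]
eef_rot: [-0.094, 0.996, -0.001, -0.002]
contact_force: [0.0, -0.2, 0.2]
opening: 0.005
finger_force: 0.0
```

```bash
cat >> h.py <<'E'
E0=np.array([.6383,.0113]);a=np.radians(10.4);e=np.array([np.cos(a),np.sin(a)]);n=np.array([-e[1],e[0]])
def st(h=.091):
    g=r.get_state();p=g["tool_pos"];d=p[:2]-E0
    from scipy.spatial.transform import Rotation as R
    X=R.from_quat(g["eef_rot"]).as_matrix()
    print("t",g["clock"],"board xy mm",(d@e*1e3).round(1),(d@n*1e3).round(1),"tip above top mm",(p[2]-.087)*1e3,"toolx yaw",np.degrees(np.arctan2(X[1,0],X[0,0])),"z",X[:,2].round(3),"open",g["opening"],"F",g["contact_force"].round(2))
E
python3 -c "
from h import *
print(r.tip_reach);st()"
```

```text
0.017
t 2.25 board xy mm -199.8 203.0 tip above top mm 167.39795206655486 toolx yaw -169.2433926039837 z [-0.003 -0.001 -1.   ] open 0.005418977920365166 F [ 0.05 -0.24  0.18]
```

Request:
step_arm --pt "-0.9 -4.2 0 0 0 0 1" --pt "-0.9 -4.2 0 0 0 0 1" --pt "-0.9 -4.2 0 0 0 0 1" --pt "-0.8 -4.3 0 0 0 0 1" --pt "0 0 4 0 0 0 1" --pt "0 0 4 0 0 0 1" --pt "0 0 4 0 0 0 1" --pt "0 0 2 0 0 0 1"

```text
clock: 3.25
tool_pos: [0.4705, 0.0155, 0.1139]
eef_rot: [-0.091, 0.996, -0.0, -0.001]
contact_force: [0.4, 0.4, 0.3]
opening: 0.006
finger_force: 0.0
```

Request:
step_arm --pt "0 0 0 0 0 0 1" --pt "0 0 0 0 0 0 1"

```text
clock: 3.5
tool_pos: [0.4717, 0.0156, 0.1164]
eef_rot: [-0.091, 0.996, 0.0, 0.001]
contact_force: [-0.9, 0.0, 0.0]
opening: 0.009
finger_force: 0.0
```

```bash
python3 -c "
from h import *
st();s=r.snapshot('wrist');cv2.imwrite('pics/w1.png',s['pixels'][...,::-1]);t=snap('top','pics/t1.png')
for x,y in((-114,34),(-139,-32),(-126,-89),(-81,82)):
  p=E0+x/1e3*e+y/1e3*n; print(pix(s,[*p,.077]))"
```

```text
t 3.5 board xy mm -163.1 34.3 tip above top mm 29.372017181612517 toolx yaw -169.53752435528597 z [ 0.001  0.    -1.   ] open 0.008580812740304106 F [-0.94  0.02  0.03]
(np.float64(259.1352835023103), np.float64(302.5599123290125))
(np.float64(153.8271152123447), np.float64(268.6949685573501))
(np.float64(66.81766142252525), np.float64(286.3832936068675))
(np.float64(329.1785576020428), np.float64(343.36320640827523))
```

View pics/w1.png

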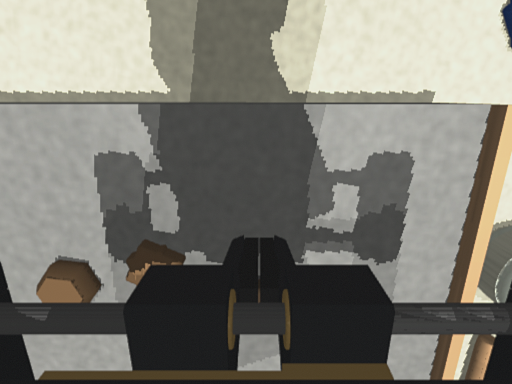

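The wrist view shows the six-sided chip at (68,283) and the squarish one at (155,263), both within 6 px of where I predicted. The fingers are closed behind the long chip, so I'll lower them to about 4 mm and sweep.

Request:
step_arm --pt "0 0 1.5 0 0 0 1" --pt "0 0 1.0 0 0 0 1" --pt "0 0 0 0 0 0 1" --pt "0 0 0 0 0 0 1"

```text
clock: 4.1
tool_pos: [0.4713, 0.0156, 0.091]
eef_rot: [-0.091, 0.996, 0.0, 0.0]
contact_force: [0.6, -0.1, 0.5]
opening: 0.004
finger_force: 0.0
```

```bash
python3 -c "
from h import *
st()"
```

```text
t 4.1 board xy mm -163.5 34.3 tip above top mm 4.030279047936721 toolx yaw -169.53554925311724 z [ 0.  0. -1.] open 0.004460743279902318 F [ 0.6  -0.1   0.53]
```

Request:
step_arm --pt "-0.7 0 0 0 0 0 1" --pt "-0.8 0 0 0 0 0 1" --pt "-0.8 0 0 0 0 0 1" --pt "-0.8 0 0 0 0 0 1" --pt "-0.8 0 0 0 0 0 1" --pt "-0.8 0 0 0 0 0 1" --pt "-0.8 0 0 0 0 0 1" --pt "-0.8 0 0 0 0 0 1"

```text
clock: 5.1
tool_pos: [0.5336, 0.0271, 0.0907]
eef_rot: [-0.091, 0.996, 0.0, -0.0]
contact_force: [-0.0, 0.3, 0.5]
opening: 0.006
finger_force: 0.1
```

```bash
python3 -c "
from h import *
st();t=r.snapshot('top');s=r.snapshot('side')
A=cv2.resize(t['pixels'][100:250,180:370],None,fx=2.5,fy=2.5,interpolation=2)[:375,:400];B=cv2.resize(s['pixels'][130:280,180:380],None,fx=2,fy=2.5,interpolation=2)
cv2.imwrite('pics/c2.png',np.hstack([A,B])[...,::-1])"
```

```text
t 5.1 board xy mm -100.1 34.4 tip above top mm 3.6761640477274287 toolx yaw -169.53932425307184 z [-0.  0. -1.] open 0.00632351563301217 F [-0.    0.32  0.53]
```

View pics/c2.png

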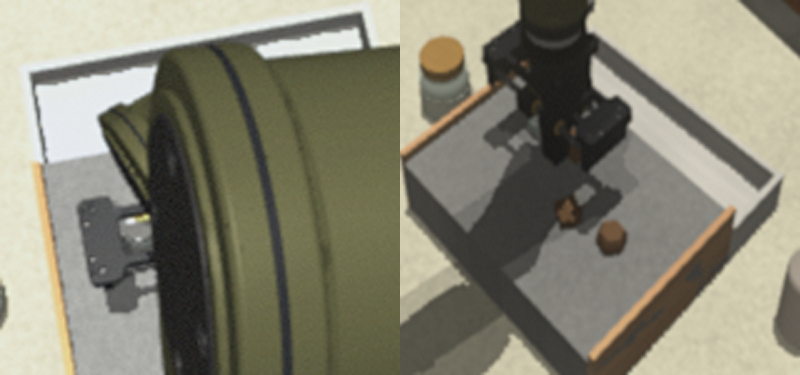

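The arm hides the long chip in both views, but the other two chips haven't moved and the contact force is small. I'll carry on over the edge.

Request:
step_arm --pt "-0.8 0 0 0 0 0 1" --pt "-0.8 0 0 0 0 0 1" --pt "-0.8 0 0 0 0 0 1" --pt "-0.8 0 0 0 0 0 1" --pt "-0.8 0 0 0 0 0 1" --pt "-0.8 0 0 0 0 0 1" --pt "-0.8 0 0 0 0 0 1" --pt "-0.6 0 0 0 0 0 1"

```text
clock: 6.2
tool_pos: [0.5946, 0.0383, 0.0907]
eef_rot: [-0.091, 0.996, 0.0, 0.0]
contact_force: [1.0, 0.4, -0.4]
opening: 0.005
finger_force: 0.1
```

Request:
step_arm --pt "-0.5 0 0 0 0 0 1" --pt "-0.5 0 0 0 0 0 1" --pt "-0.5 0 0 0 0 0 1" --pt "-0.5 0 0 0 0 0 1" --pt "-0.6 0 0 0 0 0 1" --pt "-0.6 0 0 0 0 0 1" --pt "-0.6 0 0 0 0 0 1" --pt "-0.6 0 0 0 0 0 1"

```text
clock: 7.2
tool_pos: [0.6378, 0.0463, 0.0907]
eef_rot: [-0.091, 0.996, 0.0, 0.0]
contact_force: [0.3, -0.2, -0.0]
opening: 0.006
finger_force: 0.0
```

Request:
step_arm --pt "0 0 0 0 0 0 1" --pt "0 0 0 0 0 0 1" --pt "0 0 -2 0 0 0 1" --pt "0 0 -4 0 0 0 1" --pt "0 0 -4 0 0 0 1" --pt "4 0 0 0 0 0 1" --pt "4 0 0 0 0 0 1"

```text
clock: 8.07
tool_pos: [0.5584, 0.0316, 0.1927]
eef_rot: [-0.091, 0.996, 0.0, 0.002]
contact_force: [0.4, -0.1, 0.4]
opening: 0.008
finger_force: 0.0
```

```bash
python3 -c "
from h import *
st();s=r.snapshot('side')
B=cv2.resize(s['pixels'][130:280,180:380],None,fx=4,fy=4,interpolation=2)
cv2.imwrite('pics/c3.png',B[...,::-1])"
```

```text
t 8.075 board xy mm -75.0 34.4 tip above top mm 105.72800005607414 toolx yaw -169.5447369725864 z [ 0.003  0.    -1.   ] open 0.007730615904674092 F [ 0.39 -0.08  0.43]
```

View pics/c3.png

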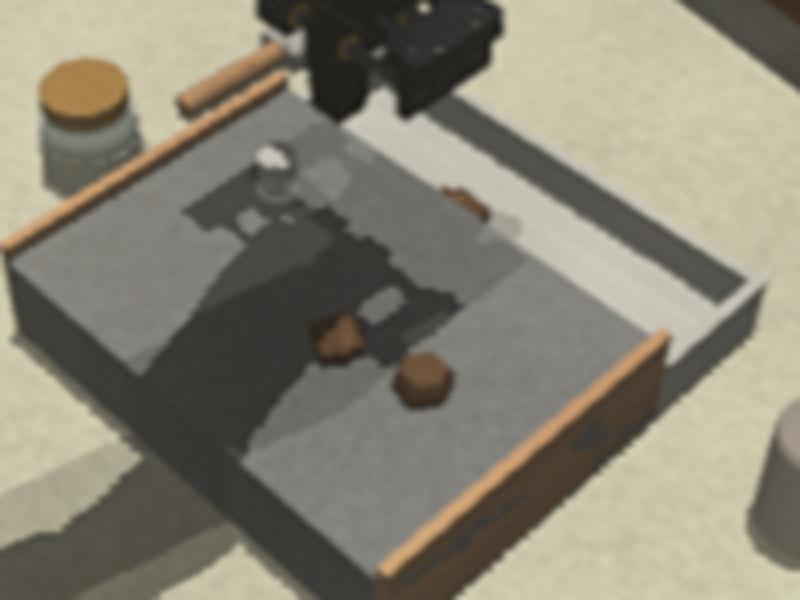

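The long chip is in the trough, at crop (465,203), and the vial is standing at (275,175). The squarish chip is next.

Request:
step_arm --pt "4 -2.2 0 0 0 0 1" --pt "4 -2.2 0 0 0 0 1" --pt "3.5 -2.2 0 0 0 0 1" --pt "0 0 4 0 0 0 1" --pt "0 0 3 0 0 0 1" --pt "0 0 2 0 0 0 1" --pt "0 0 1 0 0 0 1" --pt "0 0 0 0 0 0 1"

```text
clock: 9.12
tool_pos: [0.4579, -0.054, 0.0909]
eef_rot: [-0.091, 0.996, -0.0, 0.0]
contact_force: [0.3, 0.2, 0.4]
opening: 0.005
finger_force: 0.0
```

```bash
python3 -c "
from h import *
st()"
```

```text
t 9.125 board xy mm -189.2 -31.6 tip above top mm 3.9411312651759096 toolx yaw -169.5192965375368 z [ 0. -0. -1.] open 0.0051704674352066726 F [0.33 0.16 0.41]
```

Request:
step_arm --pt "-0.7 0 0 0 0 0 1" --pt "-0.8 0 0 0 0 0 1" --pt "-0.9 0 0 0 0 0 1" --pt "-0.9 0 0 0 0 0 1" --pt "-0.9 0 0 0 0 0 1" --pt "-0.9 0 0 0 0 0 1" --pt "-0.9 0 0 0 0 0 1" --pt "-0.9 0 0 0 0 0 1"

```text
clock: 10.12
tool_pos: [0.526, -0.0414, 0.0906]
eef_rot: [-0.091, 0.996, 0.0, -0.0]
contact_force: [-0.5, -0.7, -0.3]
opening: 0.002
finger_force: 0.1
```

Request:
step_arm --pt "-0.9 0 0 0 0 0 1" --pt "-0.9 0 0 0 0 0 1" --pt "-0.9 0 0 0 0 0 1" --pt "-0.9 0 0 0 0 0 1" --pt "-0.9 0 0 0 0 0 1" --pt "-0.8 0 0 0 0 0 1" --pt "-0.8 0 0 0 0 0 1" --pt "-0.7 0 0 0 0 0 1"

```text
clock: 11.12
tool_pos: [0.5928, -0.0291, 0.0907]
eef_rot: [-0.091, 0.996, 0.0, 0.0]
contact_force: [-0.4, -0.1, -0.3]
opening: 0.005
finger_force: 0.1
```

Request:
step_arm --pt "-0.7 0 0 0 0 0 1" --pt "-0.6 0 0 0 0 0 1" --pt "-0.6 0 0 0 0 0 1" --pt "-0.6 0 0 0 0 0 1" --pt "-0.6 0 0 0 0 0 1" --pt "-0.6 0 0 0 0 0 1" --pt "-0.6 0 0 0 0 0 1" --pt "-0.6 0 0 0 0 0 1"

```text
clock: 12.12
tool_pos: [0.6409, -0.0202, 0.0907]
eef_rot: [-0.091, 0.996, 0.0, 0.0]
contact_force: [-0.5, 0.4, 0.0]
opening: 0.005
finger_force: 0.0
```

Request:
step_arm --pt "0 0 0 0 0 0 1" --pt "0 0 0 0 0 0 1" --pt "0 0 -2 0 0 0 1" --pt "0 0 -4 0 0 0 1" --pt "0 0 -4 0 0 0 1" --pt "4 0 0 0 0 0 1" --pt "4 0 0 0 0 0 1" --pt "0 0 0 0 0 0 1"

```text
clock: 13.12
tool_pos: [0.5588, -0.0361, 0.1921]
eef_rot: [-0.091, 0.996, -0.001, -0.001]
contact_force: [1.2, 0.2, 0.3]
opening: 0.006
finger_force: 0.0
```

```bash
python3 -c "
from h import *
st();s=r.snapshot('side')
B=cv2.resize(s['pixels'][130:280,180:380],None,fx=4,fy=4,interpolation=2)
cv2.imwrite('pics/c4.png',B[...,::-1])"
```

```text
t 13.125 board xy mm -86.8 -32.3 tip above top mm 105.05389150673206 toolx yaw -169.5687752559492 z [-0.002 -0.002 -1.   ] open 0.005676376908953126 F [1.18 0.18 0.29]
```

View pics/c4.png

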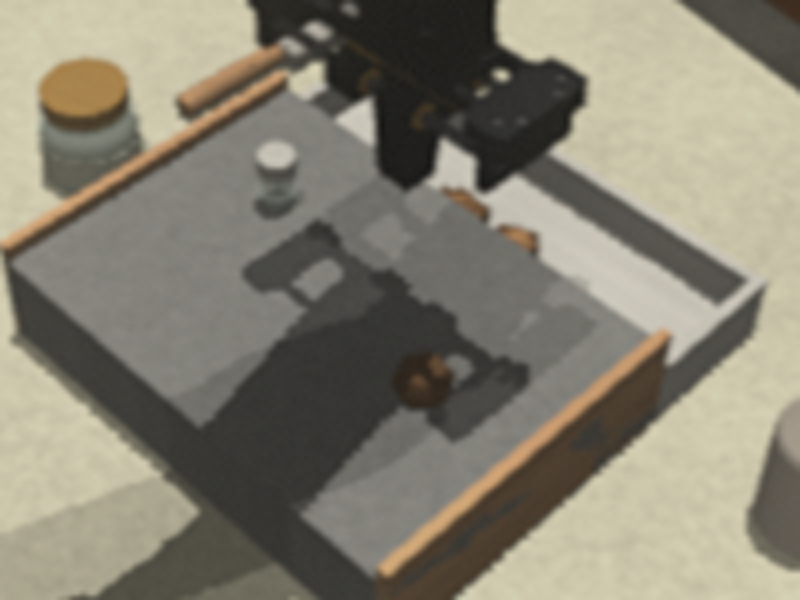

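Two chips now lie in the trough, at crop (465,203) and (518,240). The vial is standing, and the six-sided chip is still at (422,380).

Request:
step_arm --pt "3 -1.9 0 0 0 0 1" --pt "3 -1.9 0 0 0 0 1" --pt "3.1 -1.9 0 0 0 0 1" --pt "0 0 4 0 0 0 1" --pt "0 0 3 0 0 0 1" --pt "0 0 2 0 0 0 1" --pt "0 0 1 0 0 0 1" --pt "0 0 0 0 0 0 1"

```text
clock: 14.18
tool_pos: [0.4836, -0.1072, 0.0906]
eef_rot: [-0.091, 0.996, 0.0, 0.0]
contact_force: [-0.4, -0.2, 0.3]
opening: 0.007
finger_force: 0.0
```

```bash
python3 -c "
from h import *
st()"
```

```text
t 14.175 board xy mm -173.5 -88.6 tip above top mm 3.60254884305336 toolx yaw -169.5085530194339 z [ 0.001  0.    -1.   ] open 0.007122802718209791 F [-0.4  -0.15  0.35]
```

Request:
step_arm --pt "-0.6 0 0 0 0 0 1" --pt "-0.7 0 0 0 0 0 1" --pt "-0.8 0 0 0 0 0 1" --pt "-0.8 0 0 0 0 0 1" --pt "-0.8 0 0 0 0 0 1" --pt "-0.8 0 0 0 0 0 1" --pt "-0.8 0 0 0 0 0 1" --pt "-0.8 0 0 0 0 0 1"

```text
clock: 15.18
tool_pos: [0.5432, -0.0962, 0.0907]
eef_rot: [-0.091, 0.996, 0.0, -0.0]
contact_force: [-0.8, -0.1, -1.1]
opening: 0.007
finger_force: 0.1
```

Request:
step_arm --pt "-0.8 0 0 0 0 0 1" --pt "-0.8 0 0 0 0 0 1" --pt "-0.8 0 0 0 0 0 1" --pt "-0.8 0 0 0 0 0 1" --pt "-0.8 0 0 0 0 0 1" --pt "-0.8 0 0 0 0 0 1" --pt "-0.8 0 0 0 0 0 1" --pt "-0.7 0 0 0 0 0 1"

```text
clock: 16.18
tool_pos: [0.6052, -0.0848, 0.0907]
eef_rot: [-0.091, 0.996, 0.0, 0.0]
contact_force: [-0.2, -0.8, -0.9]
opening: 0.007
finger_force: 0.1
```

Request:
step_arm --pt "-0.7 0 0 0 0 0 1" --pt "-0.7 0 0 0 0 0 1" --pt "-0.6 0 0 0 0 0 1" --pt "-0.6 0 0 0 0 0 1" --pt "-0.6 0 0 0 0 0 1" --pt "-0.6 0 0 0 0 0 1" --pt "-0.6 0 0 0 0 0 1" --pt "-0.6 0 0 0 0 0 1"

```text
clock: 17.18
tool_pos: [0.6542, -0.0757, 0.0907]
eef_rot: [-0.091, 0.996, 0.0, 0.0]
contact_force: [0.3, 0.4, 0.4]
opening: 0.006
finger_force: 0.0
```

Request:
step_arm --pt "0 0 0 0 0 0 1" --pt "0 0 0 0 0 0 1" --pt "0 0 -2 0 0 0 1" --pt "0 0 -4 0 0 0 1" --pt "0 0 -5 0 0 0 1" --pt "4 0 -4 0 0 0 1" --pt "5 0 -2 0 0 0 1" --pt "5 0 0 0 0 0 1"

```text
clock: 18.18
tool_pos: [0.5159, -0.1015, 0.2638]
eef_rot: [-0.091, 0.996, -0.001, 0.003]
contact_force: [0.5, -1.6, -0.4]
opening: 0.009
finger_force: 0.0
```

Request:
step_arm --pt "3 5 0 0 0 0 1" --pt "0 5 0 0 0 0 1" --pt "0 5 0 0 0 0 1" --pt "0 5 0 0 0 0 1" --pt "0 5 0 0 0 0 1" --pt "0 5 0 0 0 0 1" --pt "0 4 0 0 0 0 1" --pt "0 0 0 0 0 0 1"

```text
clock: 19.18
tool_pos: [0.424, 0.2316, 0.2622]
eef_rot: [-0.094, 0.996, 0.002, 0.001]
contact_force: [0.8, -0.1, 0.7]
opening: 0.005
finger_force: 0.0
```

```bash
python3 -c "
from h import *
st();s=r.snapshot('side');t=r.snapshot('top')
A=cv2.resize(t['pixels'][95:245,140:400],None,fx=3,fy=2.2,interpolation=2)[:,:400*2];B=cv2.resize(s['pixels'][130:280,150:410],None,fx=3,fy=1.7,interpolation=2)
cv2.imwrite('pics/c5.png',np.vstack([A[:,:780],B[:,:780]])[...,::-1])"
```

```text
t 19.175 board xy mm -171.0 255.4 tip above top mm 175.2377573017342 toolx yaw -169.15769523776072 z [ 0.002  0.004 -1.   ] open 0.004936258056329986 F [ 0.76 -0.11  0.73]
```

View pics/c5.png

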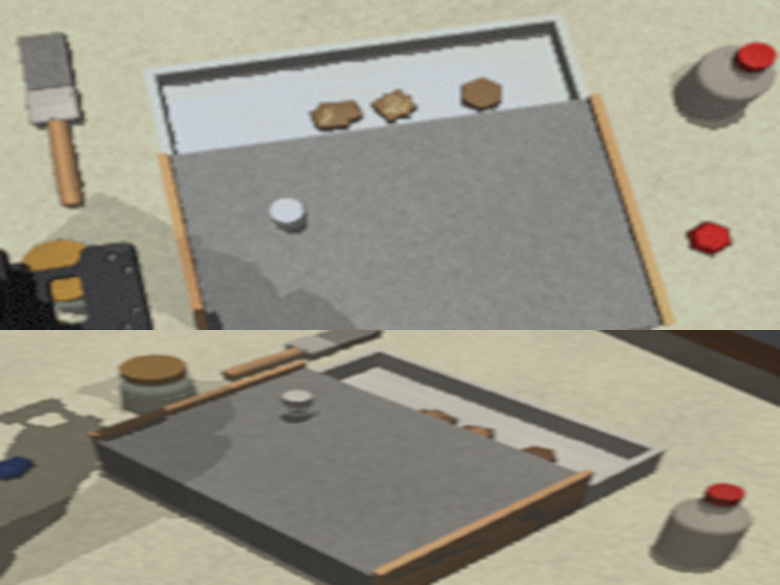

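All three chips lie flat in the trough, at (336,114), (395,105) and (481,94) in the upper panel. The vial cap is at top-view pixel (235.7,190.5), so it hasn't moved. The jar, bottle and brush are in place, and the gripper is well above everything.

```bash
python3 -c "
from plant import r
print(r.finish_job())"
```

```text
the job is handed in; nothing more can be done
None
```

All three brown chips were swept over the edge and lie flat in the trough, the vial, jar, bottle and brush were left where they were, and the job was handed in at about 19 s.

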